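Present the notched test coupon label up

ROBOT

A 6-joint arm with a two-finger parallel gripper is mounted at the origin on a cart in front of the work surface, level with it; the furniture and walls round the work are solid. World frame = base frame: x ahead of the robot, y to its left, z up, the work surface at z = 0. Lengths are in mm, angles in degrees, forces in N, time in s.
With the tool pointing down it reaches from about 350 to 850 mm from the base axis. Payload 8.1 kg.
Tool frame: the origin (TCP) lies on the centre line of the jaws, within the pads' length; the fingertips stand 11 mm ahead of it and the grasp point (between the pads) lies 8 mm behind it; z points along the fingers, y is the direction in which the jaws open and shut (so a half turn about z gives the same grasp; the last joint's range is limited). The gripper opens to 85 mm and grips with 20 to 120 N. Pads are 22 mm wide; open, the fingers measure 114 mm over their backs; the gripper's body (76 mm by 85 mm) begins 54 mm behind the grasp point. The pads swing forward as they close: fully open they stand 13 mm farther back than shut.
Start: joints at [-68.778, 7.471, 85.268, -0, 87.261, -4.893], TCP at [264.128, -538.741, 242.292] pointing down, gripper open.
Joint ranges: [-169.43, 169.43], [-51.17, 129.36], [1.28, 143.12], [-76.62, 256.62], [0, 156.53], [-152.29, 152.29]. Speed limits (degrees/s): [136.94, 136.94, 159.86, 180, 180, 180].

INTERFACE

Orientations are given as [roll, pitch, yaw] about the fixed x, y, z axes, in that order (R = Rz(yaw) Ry(pitch) Rx(roll)).
In Python, from bench import telemetry, viewer, r gives the robot as it stands.
- The arm moves only by the shell command python3 -m inch 'ROWS' [FORCE]. ROWS is JSON, a list of rows, each a list of 3 entries, a list of its own where there are three numbers: the shift along the tool's x, y, z in cm, then the turn, a rotation vector about the tool's x, y, z in rad, then the opening, from 0 (shut) to 1 (fully open). A call has 1 to 20 rows; each row is the pose to reach, as a shift and turn from the pose commanded when the call began, along the tool's axes at that moment; what a row does not reach only later rows make up. A row lasts 1/10 s, in which the tool goes at most 50 mm and 8.59 degrees, less where a joint would pass 70% of its speed; a pose out of reach is approached as far as the arm can. A call with a gripper value outside its range is refused whole. The fingers move at their own pace and stop on an object; FORCE is the grip in N (left out, the last holds). Time passes only in rows, so rows that repeat a pose let the fingers close. It gives the time, the measured TCP pose, the force and the opening at its end, in the units of the state.
- telemetry.sense(): the state, without advancing time (a new reading comes with each control period).
- viewer.snapshot(name): name is "scene" or "top" or "wrist"; returns the picture (400x640x3 uint8, red, green, blue); there is no depth.
- viewer.camera_model(name): a dict with "fx", "fy", "cx", "cy" (pixels), "cam_to_world" (4x4, takes a point from camera to world coordinates); the wrist camera has in their place "mount" (4x4, takes a point from camera to tool coordinates, whose origin is the TCP and whose axes are the flange's). Camera axes: x right, y down, z forward; pixel columns grow to the right and rows downward; lengths in mm; the calibration is good to about 2 mm. A picture is of the moment at which its call begins: read the wrist's pose just before it. camera_model takes no time and is no camera call.
- r.hand_in(): hands the job in, once; it reports no verdict.
The state is a dict: "time": time; "joint_pos": joint angles; "qd": joint speeds; "joint_efforts": joint torques, N m; "tool_pos": TCP position; "tcp_rot": TCP orientation; "ft_force": force on the tool from outside, world axes, zero at the start; "wrist_torque": the same for the moment, N m; "finger_gap": finger opening in mm.
Only numpy, scipy, OpenCV 4.12 (cv2) and the standard library are available. Lean on these libraries where they do the work, as an engineer would, in place of code of your own. Each camera call takes 0.05 s, during which the arm holds its last target.

TASK

Two metal test coupons stand on edge in the grey slotted rack. Take the one with the small corner notch by its bare end (the notch marks the label end; keep the fingers off the frosted label end), lift it out, carry it over the job-card board and tip it so that its label face looks upward, at 45 degrees to the bench or flatter, with the label above the middle of the card and well clear of the bench, about 20 to 30 cm up. Finish while still holding it motionless there in the air, for someone to copy the label, and leave the other coupon and the things around undisturbed.

Things in the scene. Friction and masses are not known exactly. Their poses are not given: they have to be found in the camera images.
- coupon: Notched coupon: aluminium plate 120 x 8 x 50 mm (x, y, z), 130 g, standing on a long edge in a rack slot. Origin: middle of its underside; top edge at z = +50 mm. Own +x points to the frosted label end (x = +20 to +60 mm), +y is square to and out of the label face, z is up at the start. x < 0 is the bare half to hold. Seen facing the label, its top left corner has the notch.
- label (a point): Middle of the white 24 x 20 mm label (on a dull grey frosted field) on the coupon's label face, at (40, 4, 25) mm in the coupon's frame; axes as the coupon's.
- notch (a point): Middle of the 13 x 13 mm notch that cuts off the coupon's corner at +x, +z; at (54, 0, 43.5) mm in the coupon's frame.
- plain_coupon: The other coupon, same size and metal, without notch or label, in the rack's other slot; origin in the middle of its underside, axes as the coupon's. Leave it there.
- rack: Fixed grey plastic rack, base 138 x 116 x 12 mm, turned any way round. Origin: centre of its underside. Two slots along its x at y = +34 and -34 mm, each 10 mm wide, floor at z = 12 mm, rims of side and end walls at z = 26 mm: a coupon stands 36 mm out of its slot, its top edge 62 mm above the bench.
- card_board: Fixed small hardboard, 125 x 150 mm, 5 mm thick, with a white card and a spring clip (14 mm high) along its far edge. Origin: centre of its underside, on the bench.
- fan: Black axial fan 60 x 60 x 25 mm lying on the bench, bystander; origin at the centre of its underside.
- capacitor: Cylindrical capacitor, 35 mm across, 52 mm high, standing on the bench, bystander; origin at the centre of its underside.
- screw_cup: Steel cup with screws, 63 mm across, 36 mm high, bystander; origin at the centre of its underside.

How it is judged:
By the outcome, as a careful person would: the job done as asked, in the order asked, and still so for the second after the job is handed in, while the arm keeps its last pose, push and grip.
It also fails if it takes over 32 s, if anything falls off the work surface, if the arm or the gripper's body presses on something with over 40 N, if the wrist force passes 120 N, or if a joint passes its speed limit or range.

## Working session

There is one attempt and no reset: what is moved stays moved. The work goes in short steps, Python scripts to look and compute and a shell command to move; the robot and the scene stay as the last step left them, time stands still between calls to the robot, and variables do not carry over. Pictures are saved under pics/ and viewed, and the job is handed in when it is done.

```bash
ls; mkdir -p pics
python3 - <<'E'
from bench import telemetry, viewer, r
import cv2
s=telemetry.sense(); print(s)
for n in ("scene","top","wrist"):
    im=viewer.snapshot(n); cv2.imwrite(f"pics/{n}0.png",im[:,:,::-1])
    m=viewer.camera_model(n); print(n,m)
E
```

```text
pics
{'time': 0.0, 'joint_pos': array([-6.87766203e+01,  7.51648786e+00,  8.53301245e+01, -1.76855723e-03,
        8.72605712e+01, -4.89226441e+00]), 'qd': array([0.03758195, 0.03545407, 0.07972287, 0.0683589 , 0.02960867,
       0.08873036]), 'joint_efforts': array([-9.47252738e-04, -5.69389737e+01, -5.00560176e+01, -4.12269392e-04,
        1.41888141e-02,  2.05202127e-05]), 'tool_pos': array([ 263.93508003, -538.23817482,  241.22192072]), 'tcp_rot': array([-1.79893056e+02, -7.38092237e-03,  2.61157234e+01]), 'ft_force': array([-0.05482404,  0.16895138,  1.16590444]), 'wrist_torque': array([-0.01761802, -0.04614103, -0.00248528]), 'finger_gap': 85.50959409887312}
scene {'fx': 507.6160997156196, 'fy': 507.6160997156196, 'cx': 322.77561415150933, 'cy': 207.4732799522692, 'cam_to_world': array([[ 6.15645897e-01, -4.67547595e-01,  6.34333805e-01,
        -4.45727837e+02],
       [-7.87769412e-01, -3.44738938e-01,  5.10464904e-01,
        -8.78275013e+02],
       [-1.99870762e-02, -8.13974392e-01, -5.80556807e-01,
         9.59287090e+02],
       [ 0.00000000e+00,  0.00000000e+00,  0.000
[... 262 characters left out ...]
5823e-01,  3.62005687e-03, -7.43283828e-03,
        -9.72885364e+01],
       [ 6.75925707e-03, -1.59725104e-01, -9.87138391e-01,
         1.11655748e+03],
       [ 0.00000000e+00,  0.00000000e+00,  0.00000000e+00,
         1.00000000e+00]])}
wrist {'fx': 333.9433295226693, 'fy': 333.9433295226693, 'cx': 318.1232334054347, 'cy': 204.42048897152782, 'mount': array([[-3.17880074e-04, -9.63189553e-01, -2.68822960e-01,
         6.70250761e+01],
       [ 9.99999936e-01, -2.61670306e-04, -2.44926804e-04,
        -4.48425821e-01],
       [ 1.65567952e-04, -2.68823021e-01,  9.63189574e-01,
        -1.32023377e+02],
       [ 0.00000000e+00,  0.00000000e+00,  0.00000000e+00,
         1.00000000e+00]])}
```

View pics/scene0.png

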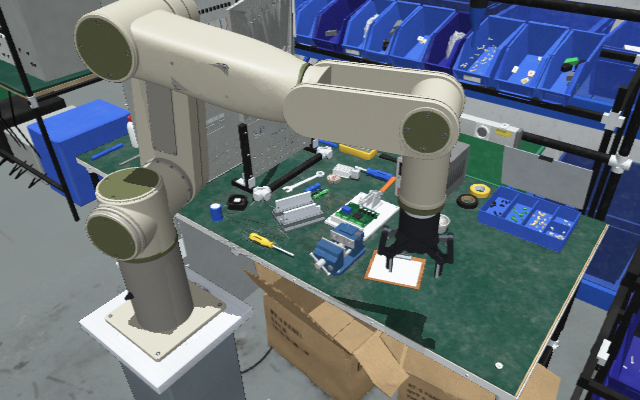

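View pics/top0.png

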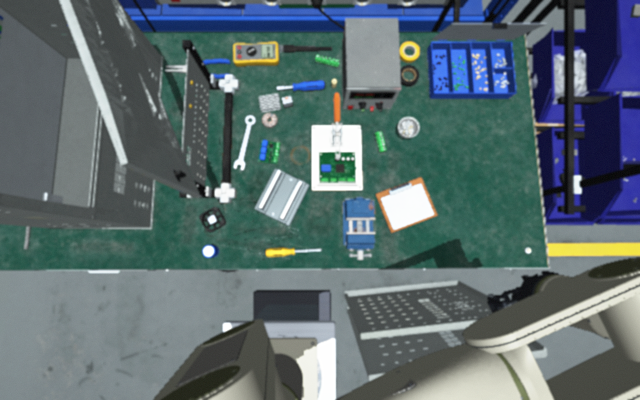

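View pics/wrist0.png

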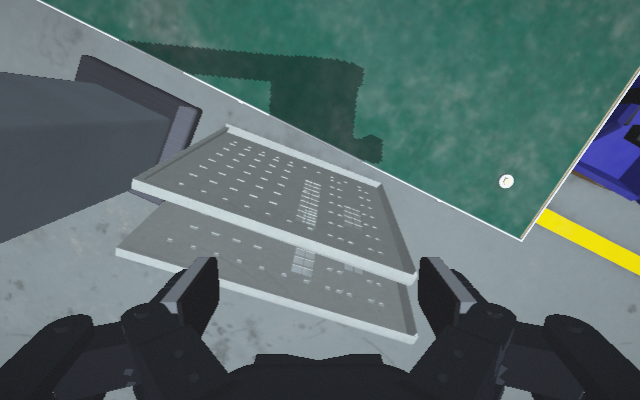

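Top view: the rack is at about (282,196), the card board at (407,204), the fan at (213,219) and the capacitor at (209,251). The arm is clear of them. I'll zoom in on the rack and board.

```bash
cat > h.py <<'E'
import numpy as np
from scipy.spatial.transform import Rotation as Ro
from bench import telemetry, viewer, r
import cv2
def ray(cam,uv,z):
    m=viewer.camera_model(cam); T=m["cam_to_world"]
    d=T[:3,:3]@np.array([(uv[0]-m["cx"])/m["fx"],(uv[1]-m["cy"])/m["fy"],1]); o=T[:3,3]
    return o+d*(z-o[2])/d[2]
def proj(cam,P,T=None):
    m=viewer.camera_model(cam); T=m["cam_to_world"] if T is None else T
    p=(np.atleast_2d(P)-T[:3,3])@T[:3,:3]
    return np.c_[p[:,0]/p[:,2]*m["fx"]+m["cx"],p[:,1]/p[:,2]*m["fy"]+m["cy"]]
def crop(src,dst,x0,y0,w,h,k):
    im=cv2.imread(src)[y0:y0+h,x0:x0+w]; cv2.imwrite(dst,cv2.resize(im,None,fx=k,fy=k,interpolation=cv2.INTER_CUBIC))
E
python3 - <<'E'
from h import *
crop("pics/top0.png","pics/topc.png",240,150,200,100,4)
crop("pics/scene0.png","pics/scenec.png",250,170,80,70,8)
for uv,z in [((282,196),26),((407,204),5),((213,219),25),((209,251),52),((407,127),0)]: print(ray("top",uv,z))
E
```

```text
[510.63190862  -9.11235697  26.        ]
[ 488.09687548 -381.59143537    5.        ]
[443.88906871 191.05137144  25.        ]
[351.96494349 191.64305204  52.        ]
[ 729.81561488 -393.51965757    0.        ]
```

View pics/topc.png

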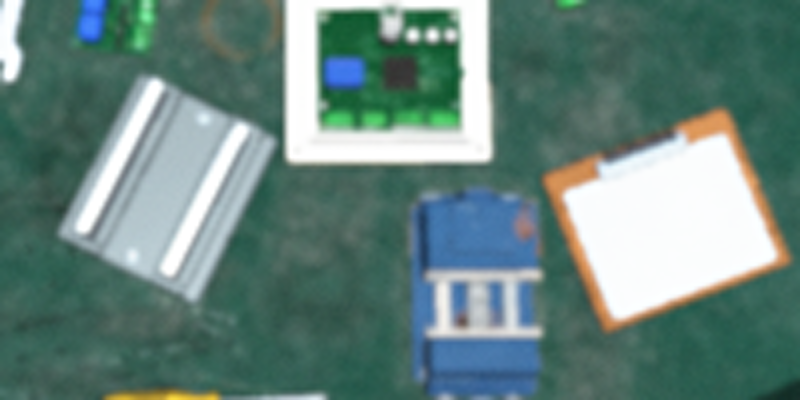

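View pics/scenec.png

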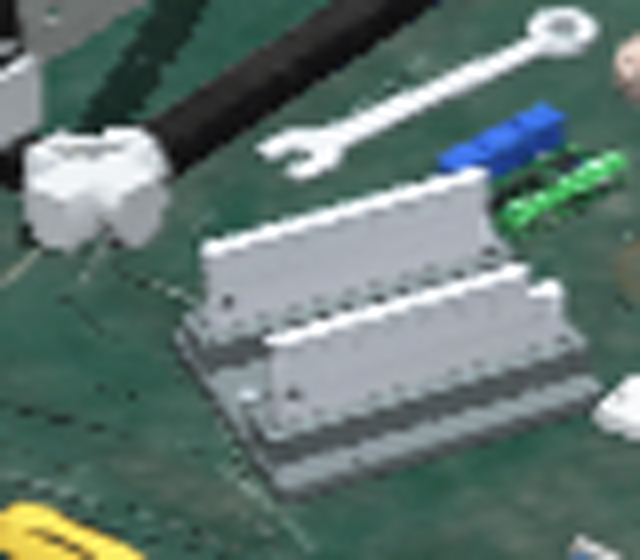

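```bash
cat >> h.py <<'E'
def Rz(a): return Ro.from_euler('z',a,degrees=True).as_matrix()
def Ry(a): return Ro.from_euler('y',a,degrees=True).as_matrix()
def Rx(a): return Ro.from_euler('x',a,degrees=True).as_matrix()
def fkR(q): return Rz(q[0])@Ry(q[1]+q[2])@Rz(q[3])@Ry(q[4])@Rz(q[5])@Rz(90)
def wrist(R,q1,p):
    W=Ry(-p)@Rz(-q1)@R@Rz(-90)
    e=Ro.from_matrix(W).as_euler('ZYZ',degrees=True)
    return e, np.array([e[0]+180,-e[1],e[2]+180])
def toolRot(): return Ro.from_euler('xyz',telemetry.sense()['tcp_rot'],degrees=True).as_matrix()
E
python3 - <<'E'
from h import *
s=telemetry.sense(); print(np.abs(fkR(s['joint_pos'])-toolRot()).max())
for flip in (0,180):
  for fy in (-25,-50,-75,-100,-128):
    Rc=Rz(fy)@Rx(65)           # coupon final
    Rt=Rc@Rx(180)@Rz(flip)     # tool in coupon
    print(flip,fy,[np.round((x+180)%360-180) for x in wrist(Rt,-42,95)])
E
```

```text
4.807352432800727e-16
0 -25 [array([ 63., 103.,  78.]), array([-117., -103., -102.])]
0 -50 [array([65., 81., 89.]), array([-115.,  -81.,  -91.])]
0 -75 [array([ 64.,  58., 100.]), array([-116.,  -58.,  -80.])]
0 -100 [array([ 54.,  37., 118.]), array([-126.,  -37.,  -62.])]
0 -128 [array([ 10.,  20., 168.]), array([-170.,  -20.,  -12.])]
180 -25 [array([  63.,  103., -102.]), array([-117., -103.,   78.])]
180 -50 [array([ 65.,  81., -91.]), array([-115.,  -81.,   89.])]
180 -75 [array([ 64.,  58., -80.]), array([-116.,  -58.,  100.])]
180 -100 [array([ 54.,  37., -62.]), array([-126.,  -37.,  118.])]
180 -128 [array([ 10.,  20., -12.]), array([-170.,  -20.,  168.])]
```

Run:
```python
from h import *
f=lambda u,v,z: ray("top",(240+(u+.5)/4-.5,150+(v+.5)/4-.5),z)
for a,b in (((171,275),(243,125)),((84,230),(157,83))):
    A,B=f(*a,62),f(*b,62); d=B-A; print(A,B,np.linalg.norm(d),np.degrees(np.arctan2(d[1],d[0])))
print("board",[np.round(f(*p,5)) for p in ((543,178),(725,110),(792,262),(608,332))])
print("rack",[np.round(f(*p,12)) for p in ((145,73),(278,140),(194,300),(60,235))])
```

```text
[441.68151013 -13.66416064  62.        ] [548.9177891 -64.193973   62.       ] 118.5448500202612 -25.22984744189827
[473.78834192  48.10929132  62.        ] [579.83595093  -2.36005951  62.        ] 117.44467101018581 -25.450346717072993
board [array([ 518., -288.,    5.]), array([ 570., -427.,    5.]), array([ 454., -472.,    5.]), array([ 403., -332.,    5.])]
rack [array([598.,  11.,  12.]), array([547., -89.,  12.]), array([428., -27.,  12.]), array([476.,  73.,  12.])]
```

```bash
cat >> h.py <<'E'
def cmd(P,R):
    s=telemetry.sense(); T=toolRot()
    d=T.T@(np.array(P)-s['tool_pos'])/10; w=Ro.from_matrix(T.T@R).as_rotvec()
    print("shift cm",np.round(d,3),"rotvec",np.round(w,4))
E
python3 - <<'E'
from h import *
cmd([467,-25,200],Rz(-25.3)@Rx(180))
E
```

```text
shift cm [ 40.827 -37.151   4.205] rotvec [-1.400e-03  5.000e-04  8.974e-01]
```

```bash
python3 -m inch '[[[3,-2.7,0],[0,0,0.06],0.5],[[6,-5.5,0],[0,0,0.13],0.5],[[9,-8.2,0],[0,0,0.2],0.5],[[12,-10.9,0],[0,0,0.27],0.5],[[15,-13.6,0],[0,0,0.34],0.5],[[18,-16.4,0],[0,0,0.41],0.5],[[21,-19.1,0],[0,0,0.48],0.5],[[24,-21.8,0],[0,0,0.55],0.5],[[27,-24.6,0.5],[0,0,0.62],0.5],[[30,-27.3,1],[0,0,0.69],0.5],[[33,-30,2],[0,0,0.76],0.5],[[36,-32.8,3],[0,0,0.83],0.5],[[39,-35.5,4],[0,0,0.88],0.5],[[40.8,-37.2,4.2],[0,0,0.897],0.5],[[40.8,-37.2,4.2],[0,0,0.897],0.5],[[40.8,-37.2,4.2],[0,0,0.897],0.5],[[40.8,-37.2,4.2],[0,0,0.897],0.5]]' 60
python3 - <<'E'
from h import *
s=telemetry.sense(); print(s)
im=viewer.snapshot("wrist"); cv2.imwrite("pics/w1.png",im[:,:,::-1])
np.save("w1.npy",np.r_[s['tool_pos'],s['tcp_rot']])
E
```

```text
time: 1.85
tool_pos: [466.6, -26.0, 200.4]
tcp_rot: [180.0, -0.0, -25.3]
ft_force: [0.1, -0.6, -0.3]
finger_gap: 42.8
{'time': 1.85, 'joint_pos': array([-9.45549754e+00, -1.22357829e+01,  1.08816229e+02, -2.49330419e-02,
        8.34164660e+01,  1.05842740e+02]), 'qd': array([-0.83712504, -0.32681707, -0.05742666,  0.15405329, -0.00283763,
        0.26284753]), 'joint_efforts': array([ 7.52788223e-01, -3.80232167e+01, -4.93100131e+01,  5.76032640e-02,
        3.05849557e-03, -5.22129976e-04]), 'tool_pos': array([466.56402245, -25.95339613, 200.40267511]), 'tcp_rot': array([ 1.79977015e+02, -9.73145621e-03, -2.52953772e+01]), 'ft_force': array([ 0.0530877 , -0.62735109, -0.3075812 ]), 'wrist_torque': array([ 0.01007271,  0.02522212, -0.0069253 ]), 'finger_gap': 42.7503193913451}
```

View pics/w1.png

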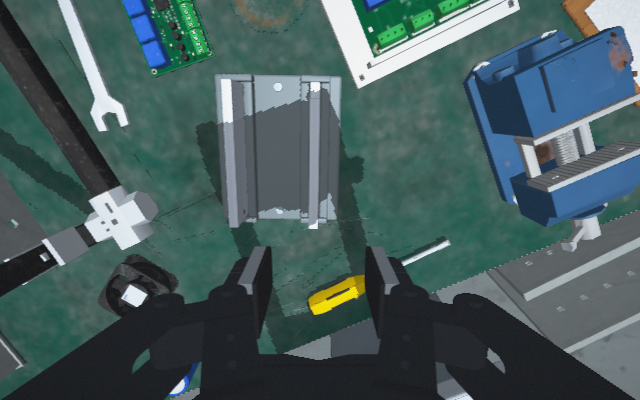

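The wrist view shows the rack upright. The notched coupon is at column 314 (notch at the top, row 85) and the plain coupon at column 230. I'll zoom in to measure.

Run:
```python
from h import *
crop("pics/w1.png","pics/w1c.png",205,65,150,170,3.5)
s=np.load("w1.npy"); M=viewer.camera_model("wrist")["mount"]
T=np.eye(4); T[:3,:3]=Ro.from_euler('xyz',s[3:],degrees=True).as_matrix(); T[:3,3]=s[:3]; T=T@M
def pr(c,a):
    x,y,z=np.array([[60,4,0],[60,-4,0],[-60,4,50]]).T
    P=np.array([[47,4,50],[47,-4,50],[-60,4,50],[-60,-4,50],[60,4,37],[60,-4,37]])
    return proj("wrist",P@Rz(a).T+np.array([*c,12]),T)
print(pr((496,-39),-25.3).round(1))
```

```text
[[311.2  94.9]
 [321.6  94.9]
 [311.9 226.2]
 [321.2 226.2]
 [311.4  78.5]
 [321.4  78.5]]
```

View pics/w1c.png

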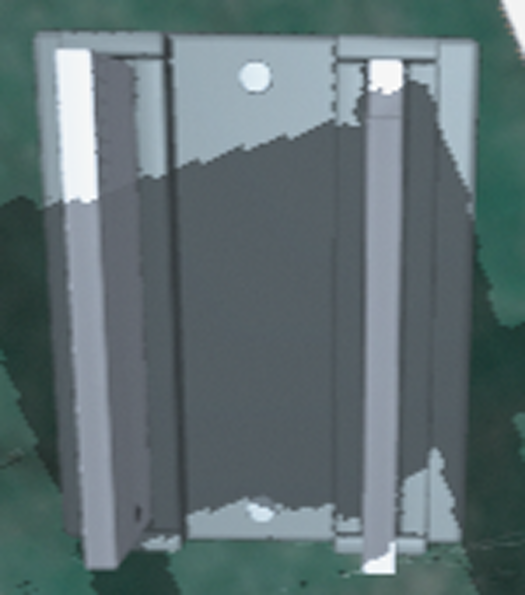

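```bash
python3 - <<'E'
from h import *
from scipy.optimize import least_squares
s=np.load("w1.npy"); M=viewer.camera_model("wrist")["mount"]
T=np.eye(4); T[:3,:3]=Ro.from_euler('xyz',s[3:],degrees=True).as_matrix(); T[:3,3]=s[:3]; T=T@M
P=np.array([[47,4,50],[47,-4,50],[-60,4,50],[-60,-4,50],[60,4,37],[60,-4,37]])
o=np.array([[366,115],[403,115],[363,572],[396,572],[369,58],[404,58]])/3.5+[205-.36,65-.36]
f=lambda v:(proj("wrist",P@Rz(v[2]).T+np.array([v[0],v[1],12]),T)-o).ravel()
q=least_squares(f,[496,-39,-25.3]); print(q.x,q.fun.reshape(-1,2).round(1))
c=q.x; g=np.array([*c[:2],0])+Rz(c[2])@[-32,0,0]; print(g)
cmd([g[0],g[1],75],Rz(c[2])@Rx(180)); cmd([g[0],g[1],41],Rz(c[2])@Rx(180))
# card centre
k=lambda u,v: ray("top",(240+(u+.5)/4-.5,150+(v+.5)/4-.5),5)
E
python3 - <<'E'
from h import *
crop("pics/top0.png","pics/card.png",370,165,75,75,8)
E
```

```text
[495.17761075 -36.29855459 -26.18544257] [[ 0.2 -0.1]
 [ 0.   0. ]
 [ 0.   0.2]
 [-0.1  0.3]
 [-0.1 -0.3]
 [-0.1 -0.1]]
[466.46175423 -22.17766283   0.        ]
shift cm [-0.186 -0.354 12.55 ] rotvec [ 0.0002 -0.0004  0.0148]
shift cm [-0.187 -0.354 15.95 ] rotvec [ 0.0002 -0.0004  0.0148]
```

View pics/card.png

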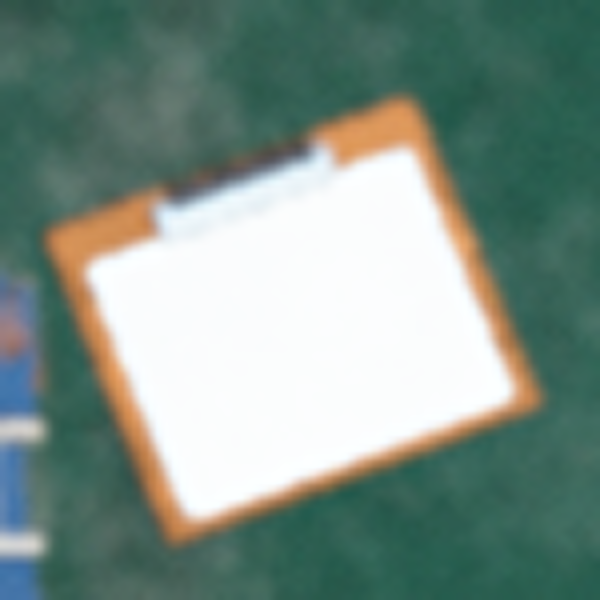

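Card centre is about (480,-383). I'll descend to just above the coupon and check centring.

```bash
python3 -m inch '[[[-0.1,-0.2,3],[0,0,0.008],0.5],[[-0.19,-0.35,7],[0,0,0.015],0.4],[[-0.19,-0.35,10.5],[0,0,0.015],0.4],[[-0.19,-0.35,12],[0,0,0.015],0.4],[[-0.19,-0.35,12],[0,0,0.015],0.4],[[-0.19,-0.35,12],[0,0,0.015],0.4]]' 20
python3 - <<'E'
from h import *
s=telemetry.sense(); print(s['tool_pos'],s['tcp_rot'],s['ft_force'])
im=viewer.snapshot("wrist"); cv2.imwrite("pics/w2.png",im[:,:,::-1])
np.save("w2.npy",np.r_[s['tool_pos'],s['tcp_rot']])
E
```

```text
time: 2.5
tool_pos: [466.7, -22.0, 81.0]
tcp_rot: [-180.0, -0.0, -26.2]
ft_force: [-0.2, -0.5, 1.0]
finger_gap: 34.4
[466.74132608 -21.98688755  81.00176153] [-1.79998231e+02 -2.50162211e-02 -2.62113603e+01] [-0.23592703 -0.53509588  0.97995798]
```

View pics/w2.png

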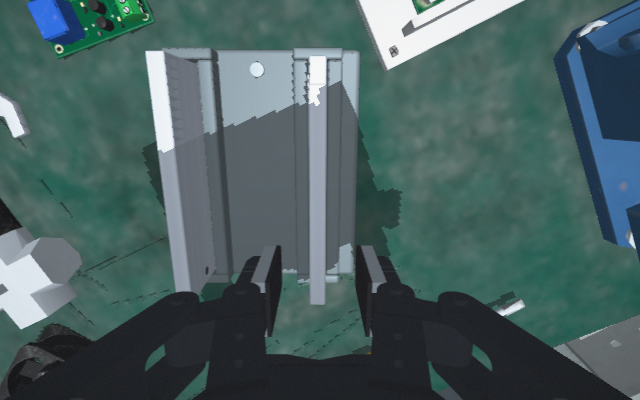

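The coupon's centre line (col 317) lies midway between the pads (280 and 357), so it is centred. I'll descend and close gently.

```bash
python3 -m inch '[[[0,0,1.5],[0,0,0],0.4],[[0,0,3],[0,0,0],0.4],[[0,0,3.9],[0,0,0],0.4],[[0,0,3.9],[0,0,0],0.4],[[0,0,3.9],[0,0,0],0.3],[[0,0,3.9],[0,0,0],0.2],[[0,0,3.9],[0,0,0],0.1],[[0,0,3.9],[0,0,0],0.0],[[0,0,3.9],[0,0,0],0.0],[[0,0,3.9],[0,0,0],0.0]]' 20
python3 - <<'E'
from h import *
s=telemetry.sense(); print(s['tool_pos'],s['tcp_rot'],s['ft_force'],s['finger_gap'])
im=viewer.snapshot("wrist"); cv2.imwrite("pics/w3.png",im[:,:,::-1])
E
```

```text
time: 3.55
tool_pos: [467.2, -21.3, 42.2]
tcp_rot: [-180.0, -0.1, -26.1]
ft_force: [-1.2, -0.5, 6.5]
finger_gap: 8.0
[467.20608075 -21.25795997  42.16207626] [-1.79978333e+02 -7.51987110e-02 -2.61360281e+01] [-1.18144762 -0.48017412  6.46351554] 7.968539502145738
```

View pics/w3.png

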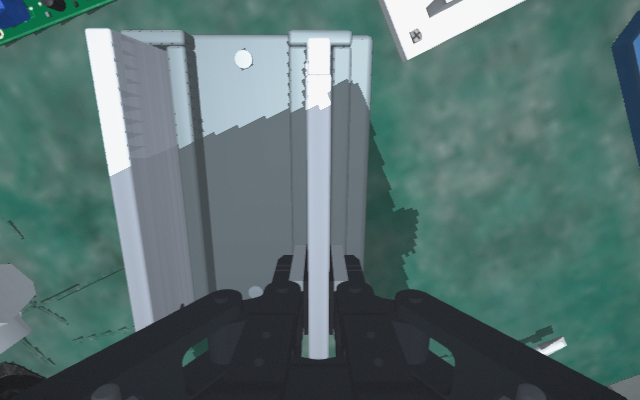

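The coupon is gripped (gap 8.0 mm) and side forces are low. I'll firm up the grip and lift.

```bash
python3 -m inch '[[[0,0,0],[0,0,0],0],[[0,0,0],[0,0,0],0],[[0,0,0],[0,0,0],0],[[0,0,-0.5],[0,0,0],0],[[0,0,-1],[0,0,0],0],[[0,0,-2],[0,0,0],0],[[0,0,-3],[0,0,0],0],[[0,0,-5],[0,0,0],0],[[0,0,-8],[0,0,0],0],[[0,0,-11],[0,0,0],0],[[0,0,-14],[0,0,0],0],[[0,0,-17],[0,0,0],0],[[0,0,-19],[0,0,0],0],[[0,0,-20],[0,0,0],0],[[0,0,-20],[0,0,0],0]]' 70
python3 - <<'E'
from h import *
s=telemetry.sense(); print(s['tool_pos'],s['tcp_rot'],s['ft_force'],s['finger_gap'])
for n in("wrist","scene"):
  im=viewer.snapshot(n); cv2.imwrite(f"pics/{n}4.png",im[:,:,::-1])
# final pose options: grasp point at coupon (-32,0,zg)
# TCP in coupon: z = 42-12=30 (coupon underside at 12) 
print(s['joint_pos'])
for fy in (-45,-55,-65):
  for th in (65,):
    Rc=Rz(fy)@Rx(th); Rt=Rc@Rx(180)
    L=np.array([480,-383,250]); tcp=L+Rc@(np.array([-32,0,30])-np.array([40,4,25]))
    print(fy,tcp.round(), "body back", (tcp-Rt[:,2]*200).round()); cmd(tcp,Rt)
E
```

```text
time: 5.1
tool_pos: [467.3, -21.3, 243.2]
tcp_rot: [-179.9, -0.2, -26.1]
ft_force: [0.4, 0.7, -1.4]
finger_gap: 7.3
[467.31759742 -21.2626206  243.23166041] [-1.79943687e+02 -1.77614262e-01 -2.61354999e+01] [ 0.36501594  0.65956571 -1.37487469] 7.293995394151958
[-8.88948529e+00 -1.36722620e+01  1.05551162e+02  1.12427179e-03
  8.79347758e+01  1.07245889e+02]
-45 [ 425. -336.  248.] body back [ 297. -465.  333.]
shift cm [10.18  30.137 -0.808] rotvec [1.1242 0.1875 0.2924]
-55 [ 434. -328.  248.] body back [ 285. -432.  333.]
shift cm [10.588 28.945 -0.809] rotvec [1.1099 0.2863 0.4475]
-65 [ 444. -320.  248.] body back [ 280. -397.  333.]
shift cm [11.197 27.843 -0.81 ] rotvec [1.0894 0.3849 0.6023]
```

View pics/scene4.png

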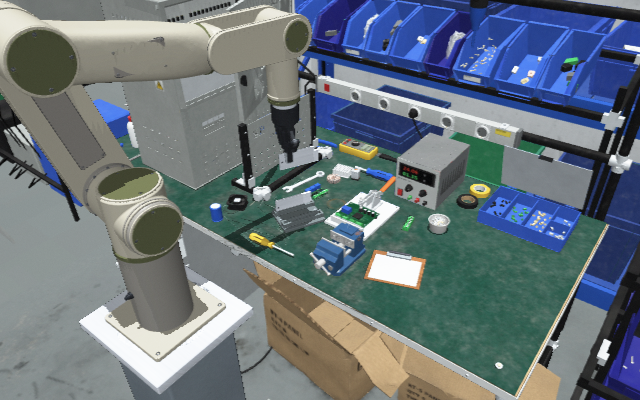

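View pics/wrist4.png

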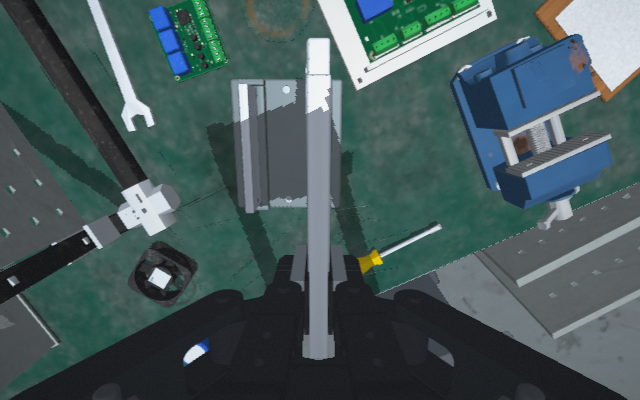

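The notched coupon is out, held at the bare end, and the plain one is still in the rack. I'll carry it across level first, then tip it.

```bash
python3 -m inch '[[[0.3,1,-0.5],[0,0,0.02],0],[[1,3,-1],[0,0,0.05],0],[[2,5.8,-1.5],[0,0,0.1],0],[[3.2,8.7,-1.8],[0,0,0.15],0],[[4.2,11.6,-1.8],[0,0,0.2],0],[[5.3,14.5,-1.8],[0,0,0.25],0],[[6.4,17.4,-1.8],[0,0,0.3],0],[[7.4,20.3,-1.8],[0,0,0.35],0],[[8.5,23.2,-1.8],[0,0,0.4],0],[[9.5,26,-1.8],[0,0,0.45],0],[[10.3,28,-1.8],[0,0,0.49],0],[[10.6,28.9,-1.8],[0,0,0.504],0],[[10.6,28.9,-1.8],[0,0,0.504],0],[[10.6,28.9,-1.8],[0,0,0.504],0]]'
python3 - <<'E'
from h import *
s=telemetry.sense(); print(s['joint_pos'],s['finger_gap'])
Rc=Rz(-55)@Rx(65); Rt=Rc@Rx(180)
L=np.array([480,-383,250]); tcp=L+Rc@(np.array([-32,0,30])-np.array([40,4,25])); cmd(tcp,Rt)
E
```

```text
time: 6.6
tool_pos: [434.1, -326.6, 258.7]
tcp_rot: [-180.0, 0.1, -55.0]
ft_force: [-0.2, -0.1, -1.3]
finger_gap: 6.9
[-4.23801721e+01 -1.62686528e+00  9.29647943e+01  2.11582660e-02
  8.87413165e+01  1.02604021e+02] 6.939401986801994
shift cm [0.05  0.096 1.026] rotvec [ 1.1344e+00  1.4000e-03 -6.0000e-04]
```

```bash
python3 -m inch '[[[0,0,0],[0.04,0,0],0],[[0,0,0],[0.12,0,0],0],[[0,0,0],[0.22,0,0],0],[[0,0,0],[0.33,0,0],0],[[0,0,0.2],[0.44,0,0],0],[[0,0,0.4],[0.55,0,0],0],[[0,0,0.6],[0.66,0,0],0],[[0,0,0.8],[0.77,0,0],0],[[0,0,0.9],[0.88,0,0],0],[[0,0,1],[0.98,0,0],0],[[0,0,1],[1.07,0,0],0],[[0,0.1,1],[1.12,0,0],0],[[0,0.1,1],[1.134,0,0],0],[[0,0.1,1],[1.134,0,0],0],[[0,0.1,1],[1.134,0,0],0],[[0,0.1,1],[1.134,0,0],0]]'
python3 - <<'E'
from h import *
s=telemetry.sense(); print(s['joint_pos'],s['tool_pos'],s['finger_gap'],s['ft_force'])
for n in("wrist","scene","top"):
  im=viewer.snapshot(n); cv2.imwrite(f"pics/{n}5.png",im[:,:,::-1])
Rc=toolRot()@Rx(180); tcp=s['tool_pos']; lab=tcp+Rc@(np.array([40,4,25])-np.array([-32,0,30]))
print("label",lab,"normal",Rc[:,1])
for n in("scene","top"): print(n,proj(n,lab))
E
```

```text
time: 8.2
tool_pos: [434.0, -327.7, 250.1]
tcp_rot: [-115.1, -0.1, -55.0]
ft_force: [0.0, 0.0, -2.1]
finger_gap: 7.1
[-76.90197745   8.91466133 105.21895756  57.97440519  97.74016915
  58.59076609] [ 433.98073626 -327.72135556  250.08113024] 7.0655415132279575 [ 0.0126299   0.02800525 -2.07631098]
label [ 480.39469104 -383.11261722  251.67892025] normal [0.34643278 0.24419891 0.90573242]
scene [[401.58654883 196.22039719]]
top [[434.13233595 194.2425693 ]]
```

View pics/scene5.png

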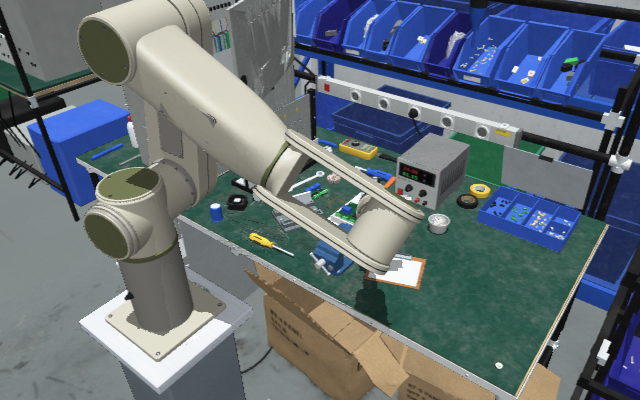

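View pics/wrist5.png

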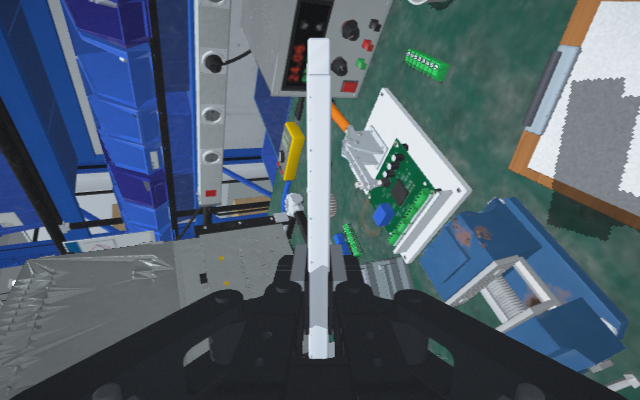

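View pics/top5.png

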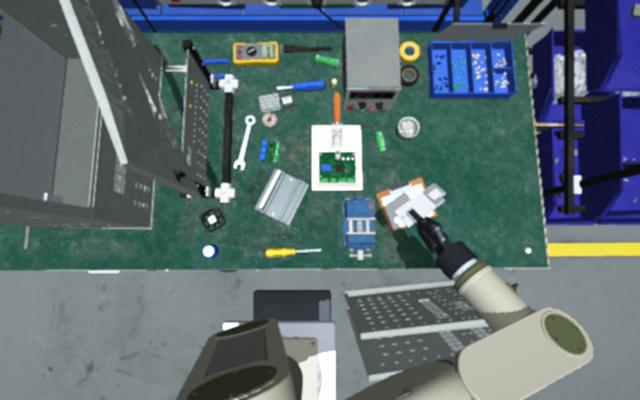

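Run:
```python
from h import *
crop("pics/top5.png","pics/top5c.png",360,150,110,80,7)
crop("pics/top5.png","pics/top5r.png",190,150,120,110,5)
```

```text
(no output)
```

View pics/top5c.png

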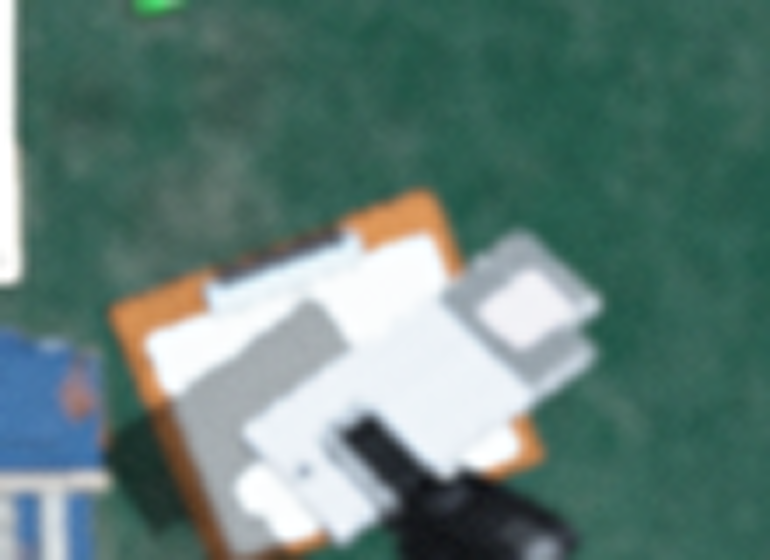

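View pics/top5r.png

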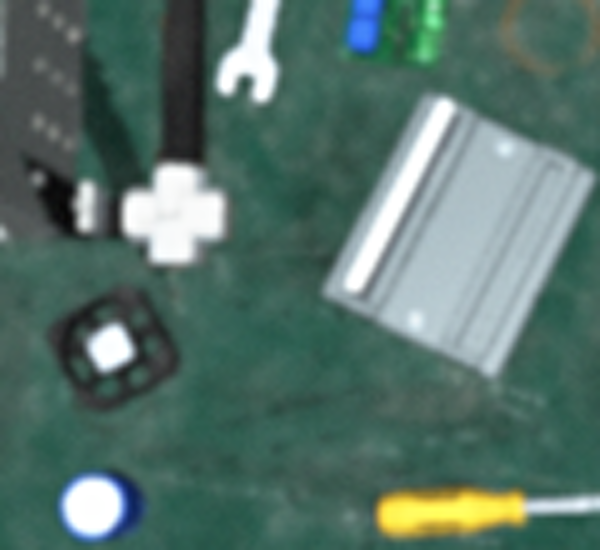

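The label is in view at (435,193.6), against a predicted (434.1,194.2). It faces up, 25° from horizontal, above the card centre, and the bystanders are unmoved. I'll hold briefly, confirm it is motionless, then hand in.

```bash
python3 -m inch '[[[0,0,0],[0,0,0],0],[[0,0,0],[0,0,0],0],[[0,0,0],[0,0,0],0],[[0,0,0],[0,0,0],0],[[0,0,0],[0,0,0],0]]'
python3 - <<'E'
from h import *
s=telemetry.sense(); print(abs(s['qd']).max(),s['finger_gap'],s['tool_pos'],s['time'])
im=viewer.snapshot("top"); a=cv2.imread("pics/top5.png"); print("pix diff",cv2.absdiff(a,im[:,:,::-1].copy()).mean())
print(r.hand_in())
E
```

```text
time: 8.85
tool_pos: [433.5, -327.9, 249.3]
tcp_rot: [-115.0, 0.0, -55.0]
ft_force: [0.0, 0.8, -1.6]
finger_gap: 7.1
0.08816395903407653 7.061021871626109 [ 433.49242712 -327.90286923  249.26761867] 8.85
pix diff 1.4073346354166667
the job is handed in; nothing more can be done
None
```

I gripped the notched coupon by its bare end (about x = -32 mm), lifted it out of the rack, carried it over the job card and tipped it 65°. I handed the job in at about 8.9 s, still holding it there.

- **Label position:** by the pose estimate the label is at about (480, -383, 251) mm. The card centre measured from the top camera is about (480, -383), so it sits above the middle. Its face points up at about 25° to the bench.
- **Label in the picture:** it appears in the top view within about 1 px of where I predicted, so the coupon has not slipped visibly.
- **Holding still:** the joint speeds were about zero (0.09°/s at most) and the forces were under 3 N. The TCP reading changed by under 1 mm over the hold. The last two top pictures, before and after the hold, differed by a mean of 1.4 grey levels, which I put down to image noise without looking at the last one.
- **Other things:** the top view after the carry shows the plain coupon still in its slot and the fan, capacitor and screw cup where they were.
- **One reading that disagreed:** with the grip raised from 20 to 70 N, the finger opening read about 7.1 mm on the 8 mm plate, after 8.0 mm at 20 N. I took this as the pads giving way, since the gap stayed steady through the tip and the hold.

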